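# Find the spacer that just fits the weld fixture gap

### The job

The thin spacer left in the fixture's gap from the last try is too loose. Take it out and set it down on the bench, off the fixture, then try the thicker ones: leave standing in the gap, all the way down on the base plate, the thickest spacer that will go in.

Things in the scene. Friction and masses are not known exactly. Their poses are not given: they have to be found in the camera images.
- fixture: Fixed weld fixture: dark base plate, x -60..60, y -85..125, 12 mm thick, with a copper-coloured lug, the gap's fixed wall. Origin: at bench level below the middle of the lug's face (looks to +y). Gap: runs 60 mm along x, from y = 0 to the stop, open at both ends and above; floor z = 12, round wall tops z = 42 (highest part). Bench 0.24-0.4 m left and 0.4-0.5 m ahead of the robot is empty.
- stop: Fixed yellow stop on the plate, the gap's other wall, 60 mm long, parallel to the lug. Origin: on the plate's top below the middle of its gap face, so its y in the fixture's frame is the gap's width. It is pinned in one of two places, so that either the blue or the red spacer is the thickest that goes in, with 6 mm to spare.
- spacer_thin: Aluminium spacer plate with a green top band, 18 mm thick (its y), 50 mm long (its x), 80 mm tall (z), about 0.2 kg. Stands loose in the gap at the start. Origin: centre of its underside.
- spacer_mid: Aluminium spacer plate with a blue top band, 30 mm thick (its y), 50 mm long (its x), 80 mm tall (z), about 0.3 kg. Stands upright on the bench, on the robot's right (-y). Origin: centre of its underside.
- spacer_thick: Aluminium spacer plate with a red top band, 42 mm thick (its y), 50 mm long (its x), 80 mm tall (z), about 0.45 kg. Stands upright on the bench, on the robot's right (-y). Origin: centre of its underside.
Mind the look-alikes: they are no part of the job. Leave any orange look-alike of the spacer_thin alone.

How it is judged:
By the outcome, as a careful person would: the job done as asked, in the order asked, and still so for the second after the job is handed in, with the robot touching nothing.
It also fails if it takes over 69 s, if anything falls off the work surface, if the arm or the gripper's body presses on something with over 40 N, if the wrist force passes 120 N, or if a joint passes its speed limit or range.

### The arm

A 6-joint arm with a two-finger parallel gripper is mounted at the origin on the work surface. World frame = base frame: x ahead of the robot, y to its left, z up, the work surface at z = 0. Lengths are in mm, angles in degrees, forces in N, time in s.
With the tool pointing down it reaches from about 350 to 850 mm from the base axis. Payload 8.1 kg.
Tool frame: the origin (TCP) lies at the centre of the arm's flange, where the gripper is bolted on; the fingertips stand 173 mm ahead of it and the grasp point (between the pads) lies 155 mm ahead of it; z points along the fingers, y is the line along which they close (so a half turn about z gives the same grasp; the last joint's range is limited). The gripper opens to 85 mm and grips with 20 to 120 N. Pads are 22 mm wide; open, the fingers measure 114 mm over their backs; the gripper's body (76 mm by 85 mm) begins 54 mm behind the grasp point. The pads swing forward as they close: fully open they stand 13 mm farther back than shut.
Start: joints at [65.409, 7.471, 85.268, -0, 87.261, -4.893], TCP at [202.22, 564.902, 404.692] pointing down, gripper open.
Joint ranges: [-169.43, 169.43], [-51.17, 129.36], [1.28, 143.12], [-76.62, 256.62], [0, 156.53], [-152.29, 152.29]. Speed limits (degrees/s): [136.94, 136.94, 159.86, 180, 180, 180].

### API

Orientations are given as [roll, pitch, yaw] about the fixed x, y, z axes, in that order (R = Rz(yaw) Ry(pitch) Rx(roll)).
In Python, from bench import * gives the robot as it stands.
- The arm moves only by the shell command python3 -m jog 'ROWS' [FORCE]. ROWS is text: rows parted by semicolons, each of 7 numbers parted by spaces: the shift along the tool's x, y, z scaled (see below), then the turn, a rotation vector about the tool's x, y, z scaled (see below), then the closure, from -1 (fully open) to 1 (shut). In form: tx ty tz wx wy wz hand; .... A call has 1 to 5 rows; each row shifts and turns the commanded pose from where the row before left it, along the tool's axes as they then stand; what a row does not reach is not made up. The controller multiplies each number of a shift by 0.1 m and each number of a turn by 60 degrees. A row lasts 1/8 s, in which the tool goes at most 62.5 mm and 10.7 degrees, less where a joint would pass 70% of its speed; a pose out of reach is approached as far as the arm can. A call with a number of a shift or a turn outside -1 to 1 is refused whole. A call with a gripper value outside its range is refused whole. The fingers move at their own pace and stop on an object; FORCE is the grip in N (left out, the last holds). Time passes only in rows, so rows that do not move let the fingers close. It gives the time, the measured TCP pose, the force, the opening and the grip force at its end, in the units of the state.
- sense(): the state, without advancing time (a new reading comes with each control period).
- snapshot(name): name is "scene" or "top" or "wrist"; returns a dict with "img" (400x640x3 uint8, red, green, blue), "fx", "fy", "cx", "cy" (pixels), "extrinsics" (4x4, takes a point from camera to world coordinates). Camera axes: x right, y down, z forward; pixel columns grow to the right and rows downward; lengths in mm; the calibration is good to about 2 mm. The wrist camera is an equidistant fisheye: a pixel r from the principal point sees the ray r / f radians off the axis. A picture is of the moment at which its call begins. There is no depth.
- hand_in(): hands the job in; it is judged then, once.
The state is a dict: "time": time; "joint_pos": joint angles; "qd": joint speeds; "joint_efforts": joint torques, N m; "tool_pos": TCP position; "tcp_rot": TCP orientation; "ft_force": force on the tool from outside, world axes, zero at the start; "wrist_torque": the same for the moment, N m; "finger_gap": finger opening in mm; "grip_force": force on a finger pad.
Only numpy, scipy, OpenCV 4.12 (cv2) and the standard library are available. Lean on these libraries where they do the work, as an engineer would, in place of code of your own. Each camera call takes 0.05 s, during which the arm holds its last target. There are 200 camera calls.

## Working session

There is one attempt and no reset: what is moved stays moved. The work goes in short steps, Python scripts to look and compute and a shell command to move; the robot and the scene stay as the last step left them, time stands still between calls to the robot, and variables do not carry over. Pictures are saved under pics/ and viewed, at most 10 in all, crops included, and the job is handed in when it is done.

```bash
ls; mkdir -p pics
python3 - <<'E'
from bench import *
import cv2,numpy as np
print(sense())
for n in("scene","top"):
    s=snapshot(n); cv2.imwrite(f"pics/{n}0.png",s["img"][:,:,::-1]); print(n,s["fx"],s["fy"],s["cx"],s["cy"],np.round(s["extrinsics"],4).tolist())
E
```

```text
pics
{'time': 0.0, 'joint_pos': array([ 6.54094446e+01,  7.51438097e+00,  8.53308934e+01, -1.26900863e-03,
        8.72614606e+01, -4.89540176e+00]), 'qd': array([ 0.03931612, -0.07417961, -0.05461561, -0.03384506,  0.04227968,
        0.05130579]), 'joint_efforts': array([-1.97176327e-03, -5.69399464e+01, -5.00542116e+01, -4.39092437e-04,
        1.52065273e-02,  4.42348187e-05]), 'tool_pos': array([202.11584918, 564.67966176, 403.63624441]), 'tcp_rot': array([-1.79893546e+02, -7.84561206e-03,  1.60304901e+02]), 'ft_force': array([0.71185016, 0.63796757, 0.52901578]), 'wrist_torque': array([-0.00351516,  0.01555156,  0.07464414]), 'grip_force': 0.0, 'finger_gap': 85.50185251043197}
scene 453.6230071747077 453.6230071747077 323.126833675011 200.13020996572638 [[0.889, 0.3402, -0.3067, 788.6185], [0.4578, -0.6383, 0.6189, -602.9806], [0.0148, -0.6906, -0.7231, 609.8439], [0.0, 0.0, 0.0, 1.0]]
top 422.1634729629572 422.1634729629572 322.8442854498166 198.9748293923717 [[-0.0165, -0.9846, 0.1739, 386.7316], [-0.9998, 0.0179, 0.0066, -118.7141], [-0.0096, -0.1738, -0.9847, 837.1283], [0.0, 0.0, 0.0, 1.0]]
```

View pics/scene0.png

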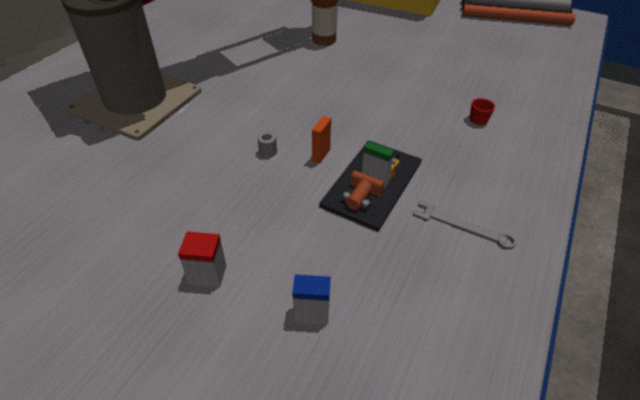

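View pics/top0.png

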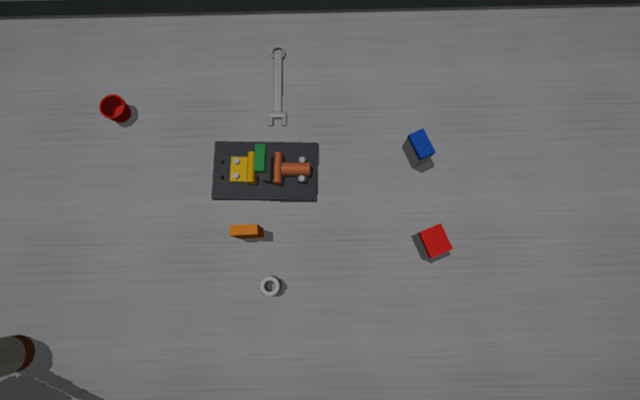

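```bash
cat > h.py <<'E'
from bench import *
import cv2,numpy as np
def ray(s,px,z):
    E=s["extrinsics"]; d=np.array([(px[0]-s["cx"])/s["fx"],(px[1]-s["cy"])/s["fy"],1]); d=E[:3,:3]@d
    o=E[:3,3]; return (o+d*(z-o[2])/d[2])
def rayw(s,px,z):
    E=s["extrinsics"]; u=np.array([px[0]-s["cx"],px[1]-s["cy"]],float); r=np.hypot(*u); t=r/s["fx"]
    d=np.array([*(u/r*np.sin(t)),np.cos(t)]); d=E[:3,:3]@d; o=E[:3,3]; return o+d*(z-o[2])/d[2]
def mask(img,c,smin=120,vmin=40):
    h=cv2.cvtColor(img,cv2.COLOR_RGB2HSV); lo,hi={"green":(50,80),"blue":(105,130),"red":(0,4),"yellow":(19,32),"copper":(4,12)}[c]
    return cv2.inRange(h,(lo,smin,vmin),(hi,255,255))
E
python3 - <<'E'
from h import *
s=snapshot("top"); img=s["img"]
def rect(m,z,n):
    cs=cv2.findContours(m,0,1)[0]; c=max(cs,key=cv2.contourArea)
    W=np.array([ray(s,p[0],z)[:2] for p in c],np.float32); r=cv2.minAreaRect(W); print(n,np.round(r[0],1),np.round(r[1],1),round(r[2],1),cv2.contourArea(c))
    return c
for n,z in(("green",92),("blue",80),("red",80)):
    m=mask(img,n)
    if n=="red": m[:,:300]=0
    rect(m,z,n)
h=cv2.cvtColor(img,cv2.COLOR_RGB2HSV)
m=np.zeros(img.shape[:2],np.uint8); m[130:212,205:328]=255
dark=((h[...,2]<75)*255).astype(np.uint8)&m
sat=((h[...,1]>120)*255).astype(np.uint8)&m
cc=cv2.morphologyEx(dark|sat,cv2.MORPH_CLOSE,np.ones((5,5))); 
for q in [(215,141),(319,142),(317,201),(212,199)]: print(q,np.round(ray(s,q,12),1))
a=cv2.resize(img[135:207,207:325],None,fx=6.5,fy=6.5,interpolation=cv2.INTER_CUBIC); a=cv2.convertScaleAbs(a,alpha=1.8)
cv2.imwrite("pics/c1.png",a[:,:,::-1])
E
```

```text
green [5.975e+02 3.000e-01] [19.5 51.2] 88.1 262.0
blue [ 621.4 -297.6] [51.2 34. ] 23.2 444.0
red [ 441.6 -312.4] [50.5 45. ] 21.9 658.0
(215, 141) [656.5 104.7  12. ]
(319, 142) [ 650.2 -107.3   12. ]
(317, 201) [ 528.6 -101.5   12. ]
(212, 199) [536.4 107.3  12. ]
```

View pics/c1.png

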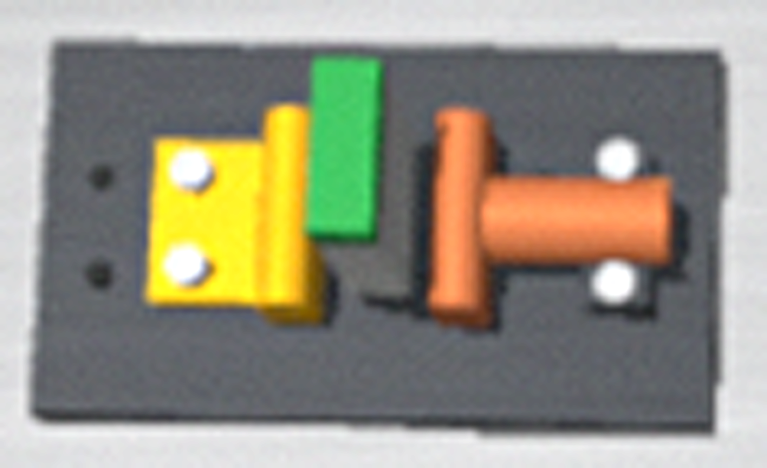

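Run:
```python
from h import *
s=snapshot("top")
R=lambda a:np.array([[np.cos(a),-np.sin(a)],[np.sin(a),np.cos(a)]])
f=lambda p:np.round(R(np.radians(2))@(p[:2]-np.array([592.3,-19.2])),1)
c=lambda u,v:(207+u/6.5-.5,135+v/6.5-.5)
for n,u,v,z in(("stop bottom",325,310,12),("stop top",308,300,36),("stop back-right top",308,115,36),("lug top near",430,310,38),("lug top far",437,120,38),("lug right far",493,120,36),("lug face bottom?",425,300,12),("plate",55,40,12),("plate",725,52,12),("plate",713,432,12),("plate",33,415,12),("green",380,240,92),("green",312,57,92),("stopback",152,138,24)):
    p=ray(s,c(u,v),z); print(n,np.round(p,1),f(p))
```

```text
stop bottom [569.  19.  12.] [-24.7  37.4]
stop top [566.8  20.2  36. ] [-26.8  38.5]
stop back-right top [624.2  20.9  36. ] [30.5 41.1]
lug top near [562.6 -16.6  38. ] [-29.7   1.5]
lug top far [621.3 -18.5  38. ] [28.9  1.7]
lug right far [621.5 -35.2  36. ] [ 29.8 -15. ]
lug face bottom? [571.5 -11.8  12. ] [-21.    6.7]
plate [657.2 104.8  12. ] [ 60.5 126.2]
plate [ 649.2 -105.3   12. ] [ 59.9 -84.1]
plate [528.7 -99.9  12. ] [-60.8 -82.9]
plate [537.7 108.2  12. ] [-59.  125.4]
green [571.   -9.5  92. ] [-21.6   9. ]
green [624.6  10.2  92. ] [31.2 30.5]
stopback [621.3  70.8  24. ] [25.9 91. ]
```

Top view: the stop's gap face is about 37 mm from the lug's face, so the gap is 36 mm and the blue spacer is the one to use. The fixture is at about (592, -19) with yaw -2°, and green is at (597, 0).

```bash
python3 -m jog '0 0 0 0 0 -0.148 -1; 0 0 0 0 0 -0.148 -1; -0.345 -0.46 0 0 0 0 -1; -0.345 -0.46 0 0 0 0 -1; -0.345 -0.46 0 0 0 0 -1' 60
python3 -m jog '-0.345 -0.46 0 0 0 0 -1; -0.345 -0.46 0 0 0 0 -1; -0.345 -0.46 0 0 0 0 -1; -0.345 -0.46 0 0 0 0 -1; -0.345 -0.46 0 0 0 0 -1'
python3 -m jog '-0.345 -0.46 0 0 0 0 -1; -0.345 -0.46 0 0 0 0 -1; -0.345 -0.46 0 0 0 0 -1; -0.345 -0.46 0 0 0 0 -1; 0 0 0 0 0 0 -1'
python3 - <<'E'
from h import *
s=snapshot("wrist"); cv2.imwrite("pics/w1.png",s["img"][:,:,::-1]); print(s["fx"],np.round(s["extrinsics"],3).tolist())
st=sense(); print(st["time"],st["tool_pos"],st["tcp_rot"],st["joint_pos"],st["ft_force"])
m=mask(s["img"],"green"); c=max(cv2.findContours(m,0,1)[0],key=cv2.contourArea)
W=np.array([rayw(s,p[0],92)[:2] for p in c],np.float32); print(cv2.minAreaRect(W))
E
```

```text
time: 0.82
tool_pos: [301.5, 422.1, 404.4]
tcp_rot: [-180.0, -0.0, 178.1]
ft_force: [0.3, 0.4, 0.3]
finger_gap: 85.4
grip_force: 0.0
time: 1.45
tool_pos: [466.3, 186.1, 404.7]
tcp_rot: [180.0, 0.0, 178.1]
ft_force: [0.5, 0.9, 0.4]
finger_gap: 85.4
grip_force: 0.0
time: 2.08
tool_pos: [598.6, -4.4, 403.6]
tcp_rot: [-180.0, -0.1, 177.8]
ft_force: [-0.4, 0.1, -0.4]
finger_gap: 85.1
grip_force: 0.0
309.70691628693146 [[0.038, 0.964, 0.263, 533.103], [0.999, -0.037, -0.011, -3.19], [-0.001, 0.263, -0.965, 373.245], [0.0, 0.0, 0.0, 1.0]]
2.125 [597.83331766  -2.58635902 403.77298897] [ 1.79996016e+02 -8.50078992e-02  1.77885771e+02] [-5.16063130e+00  7.20401850e+00  8.56536845e+01 -5.39571905e-04
  8.72273965e+01 -9.30463730e+01] [-0.14198208  0.00110723 -0.70813544]
((598.4830322265625, 1.7158188819885254), (17.787626266479492, 51.03249740600586), 88.55390930175781)
```

View pics/w1.png

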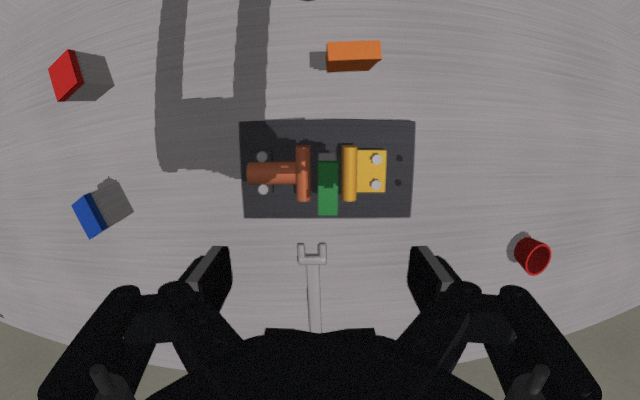

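Wrist view: green is at (328,187) in the gap, between the lug's face (col ~311) and the stop's face (col ~343). The spare pin holes lie beyond the stop.

```bash
python3 - <<'E'
from h import *
s=snapshot("wrist"); img=s["img"]; h=cv2.cvtColor(img,cv2.COLOR_RGB2HSV)
for r in (150,155,195):
    print(r,[tuple(int(x) for x in h[r,c]) for c in list(range(306,316))],[tuple(int(x) for x in h[r,c]) for c in range(338,348)])
for q,z in(((311,150),38),((311,198),38),((342,150),38),((342,198),38),((240,121),12),((415,121),12),((411,217),12),((244,218),12)): print(q,np.round(rayw(s,q,z),1))
E
python3 -m jog '0 0.04 0.58 0 0 0 -1; 0 0 0.58 0 0 0 -1; 0 0 0.4 0 0 0 -1; 0 0 0.18 0 0 0 -1; 0 0 0 0 0 0 -1'
python3 -m jog '0 0 0 0 0 0 0.7; 0 0 0 0 0 0 1; 0 0 0 0 0 0 1; 0 0 0 0 0 0 1; 0 0 0 0 0 0 1' 50
```

```text
150 [(8, 152, 82), (8, 156, 72), (9, 125, 53), (165, 29, 35), (120, 7, 36), (100, 21, 36), (158, 28, 37), (150, 16, 31), (140, 25, 31), (0, 0, 34)] [(45, 13, 38), (18, 149, 53), (20, 162, 74), (19, 182, 101), (18, 174, 132), (18, 176, 151), (18, 172, 165), (18, 171, 176), (18, 172, 187), (19, 167, 194)]
155 [(8, 144, 85), (9, 166, 72), (6, 119, 58), (120, 15, 34), (120, 27, 38), (102, 38, 34), (120, 14, 37), (120, 19, 40), (105, 28, 37), (150, 29, 35)] [(90, 15, 35), (21, 151, 54), (20, 179, 74), (19, 188, 102), (18, 172, 135), (19, 176, 149), (19, 168, 170), (19, 169, 178), (19, 172, 185), (20, 170, 192)]
195 [(11, 156, 88), (9, 143, 80), (8, 117, 70), (4, 31, 65), (150, 8, 61), (128, 16, 64), (120, 8, 63), (120, 13, 61), (75, 27, 57), (68, 77, 83)] [(10, 12, 64), (16, 113, 68), (19, 185, 88), (19, 167, 116), (18, 175, 140), (18, 174, 160), (19, 174, 173), (18, 170, 184), (19, 171, 191), (20, 170, 192)]
(311, 150) [567.1 -11.7  38. ]
(311, 198) [621. -14.  38.]
(342, 150) [568.3  21.9  38. ]
(342, 198) [622.2  20.8  38. ]
(240, 121) [530.7 -94.9  12. ]
(415, 121) [537.4 112.5  12. ]
(411, 217) [657.3 110.2  12. ]
(244, 218) [ 650.6 -100.4   12. ]
time: 2.8
tool_pos: [596.9, 4.1, 230.2]
tcp_rot: [180.0, -0.1, 178.1]
ft_force: [0.2, 0.2, -0.4]
finger_gap: 85.4
grip_force: 0.0
time: 3.42
tool_pos: [597.8, 3.1, 231.5]
tcp_rot: [-180.0, 0.1, 178.1]
ft_force: [-0.3, -0.8, 4.8]
finger_gap: 17.4
grip_force: 49.6
```

```bash
python3 -m jog '0 0 -0.3 0 0 0 1; 0 0 -0.5 0 0 0 1; 0 0 -0.5 0 0 0 1; 0.265 0.487 0 0 0 0 1; 0.265 0.487 0 0 0 0 1'
python3 -m jog '0.265 0.487 0 0 0 0 1; 0.265 0.487 0 0 0 0 1; 0.265 0.487 0 0 0 0 1; 0.265 0.487 0 0 0 0 1; 0 0 0 0 0 0 1'
python3 - <<'E'
from h import *
s=snapshot("top"); cv2.imwrite("pics/t2.png",s["img"][:,:,::-1])
E
```

```text
time: 4.05
tool_pos: [547.2, 102.9, 361.0]
tcp_rot: [180.0, 0.0, 178.0]
ft_force: [0.1, 1.3, -2.8]
finger_gap: 17.2
grip_force: 49.2
time: 4.68
tool_pos: [446.2, 303.5, 359.9]
tcp_rot: [180.0, -0.1, 178.4]
ft_force: [0.7, -0.7, -2.3]
finger_gap: 17.2
grip_force: 49.5
```

View pics/t2.png

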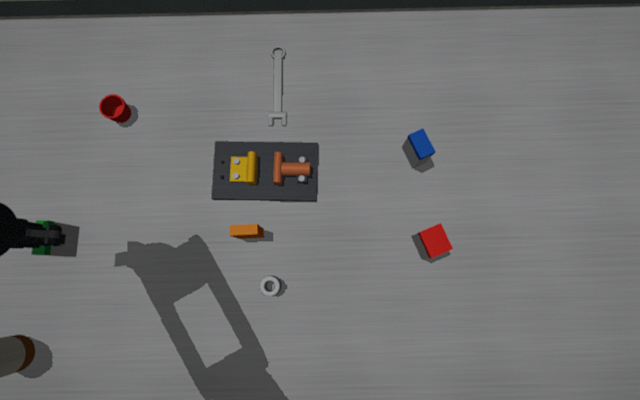

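```bash
python3 -m jog '0 0 0.5 0 0 0 1; 0 0 0.5 0 0 0 1; 0 0 0.25 0 0 0 1; 0 0 0.1 0 0 0 1; 0 0 0 0 0 0 1'
python3 -m jog '0 0 0.02 0 0 0 1; 0 0 0.02 0 0 0 1; 0 0 0.02 0 0 0 1; 0 0 0 0 0 0 1'
```

```text
time: 5.35
tool_pos: [448.8, 299.9, 225.5]
tcp_rot: [-180.0, -0.0, 178.0]
ft_force: [-1.0, -1.1, -2.6]
finger_gap: 17.4
grip_force: 49.5
time: 5.85
tool_pos: [448.3, 300.7, 219.7]
tcp_rot: [-180.0, 0.0, 178.1]
ft_force: [-0.3, 0.1, -2.0]
finger_gap: 17.2
grip_force: 49.5
```

```bash
python3 -m jog '0 0 0.01 0 0 0 1; 0 0 0.01 0 0 0 1; 0 0 0 0 0 0 1'
```

```text
time: 6.22
tool_pos: [448.6, 300.8, 219.5]
tcp_rot: [180.0, 0.0, 178.1]
ft_force: [-8.4, -4.5, 14.5]
finger_gap: 17.3
grip_force: 52.0
```

```bash
python3 -m jog '0 0 0 0 0 0 0.5; 0 0 0 0 0 0 0; 0 0 0 0 0 0 -1; 0 0 0 0 0 0 -1; 0 0 0 0 0 0 -1'
python3 -m jog '0 0 -0.3 0 0 0 -1; 0 0 -0.6 0 0 0 -1; 0 0 -0.6 0 0 0 -1; -0.176 -0.539 0 0 0 0 -1; -0.176 -0.539 0 0 0 0 -1'
python3 -m jog '-0.176 -0.539 0 0 0 0 -1; -0.176 -0.539 0 0 0 0 -1; -0.176 -0.539 0 0 0 0 -1; -0.176 -0.539 0 0 0 0 -1; -0.176 -0.539 0 0 0 0 -1'
python3 - <<'E'
from h import *
for n in("top","wrist"):
    s=snapshot(n); img=s["img"]; np.savez(f"s_{n}.npz",**s); cv2.imwrite(f"pics/{n}3.png",img[:,:,::-1])
st=sense(); print(st["tool_pos"],st["tcp_rot"])
E
```

```text
time: 6.85
tool_pos: [448.4, 300.6, 217.6]
tcp_rot: [-180.0, -0.0, 178.1]
ft_force: [0.5, -0.3, 0.1]
finger_gap: 85.0
grip_force: 0.0
time: 7.48
tool_pos: [480.3, 191.1, 369.1]
tcp_rot: [180.0, 0.2, 178.2]
ft_force: [0.4, 0.8, -0.5]
finger_gap: 85.3
grip_force: 0.0
time: 8.1
tool_pos: [559.0, -82.5, 367.8]
tcp_rot: [180.0, 0.0, 178.1]
ft_force: [0.8, -0.3, -0.2]
finger_gap: 85.5
grip_force: 0.0
[559.38443329 -85.5958562  367.63910717] [-1.79887842e+02  3.10958163e-02  1.77778126e+02]
```

View pics/wrist3.png

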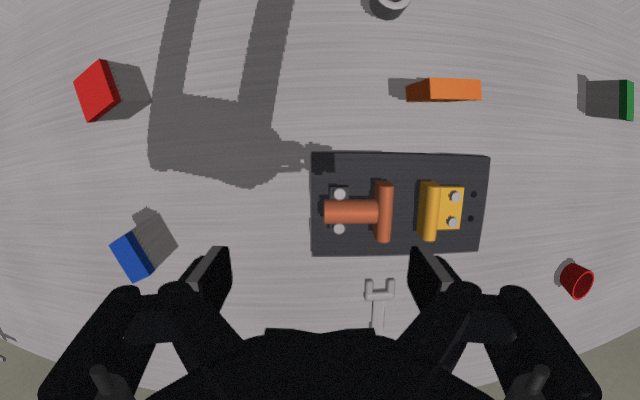

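Green stands upright on the bench at (607,100), and the gap is empty. Next is blue.

```bash
python3 -m jog '-0.176 -0.539 0 0 0 0 -1; -0.176 -0.539 0 0 0 0 -1; -0.176 -0.539 0 0 0 0 -1; -0.176 -0.539 0 0 0 0 -1; 0 0 0 0 0 -0.14 -1'
python3 -m jog '0 0 0 0 0 -0.14 -1; 0 0 0 0 0 -0.14 -1; 0 0 0 0 0 0 -1'
python3 - <<'E'
from h import *
s=snapshot("wrist"); st=sense(); print(st["tool_pos"],st["tcp_rot"],st["joint_pos"])
m=mask(s["img"],"blue"); c=max(cv2.findContours(m,0,1)[0],key=cv2.contourArea)
h=cv2.cvtColor(s["img"],cv2.COLOR_RGB2HSV)
cv2.imwrite("pics/w4.png",s["img"][:,:,::-1])
W=np.array([rayw(s,p[0],80)[:2] for p in c],np.float32); r=cv2.minAreaRect(W); print(r)
E
```

```text
time: 8.82
tool_pos: [621.7, -302.2, 365.8]
tcp_rot: [180.0, -0.1, -173.6]
ft_force: [-0.2, 0.1, -0.5]
finger_gap: 85.4
grip_force: 0.0
time: 9.2
tool_pos: [622.0, -298.1, 367.5]
tcp_rot: [180.0, -0.0, -156.8]
ft_force: [0.1, 0.1, 0.0]
finger_gap: 85.5
grip_force: 0.0
[ 621.93615867 -298.13958287  367.49576161] [ 1.79981856e+02 -1.01131836e-02 -1.56907634e+02] [-2.98698627e+01  2.23273509e+01  7.17332276e+01  2.86352784e-03
  8.59599966e+01 -1.42962429e+02]
((623.9881591796875, -299.63372802734375), (52.00796127319336, 29.874467849731445), 24.017484664916992)
```

View pics/w4.png

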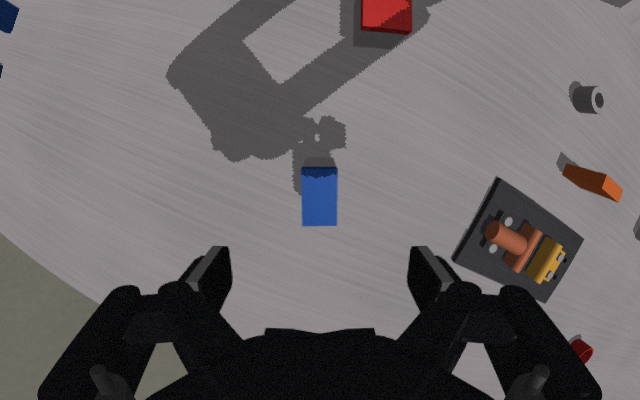

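Blue's top is centred between the fingers at (320,196) and aligned with them, so I descend and grip.

```bash
python3 -m jog '0 0 0.55 0 0 0 -1; 0 0 0.5 0 0 0 -1; 0 0 0.3 0 0 0 -1; 0 0 0.13 0 0 0 -1; 0 0 0 0 0 0 -1'
python3 -m jog '0 0 0 0 0 0 0; 0 0 0 0 0 0 1; 0 0 0 0 0 0 1; 0 0 0 0 0 0 1; 0 0 0 0 0 0 1' 60
python3 -m jog '0 0 -0.2 0 0 0 1; 0 0 -0.5 0 0 0 1; 0 0 -0.5 0 0 0 1; 0 0 -0.3 0 0 0 1; 0 0 0 0 0 0 1'
```

```text
time: 9.88
tool_pos: [621.8, -298.3, 219.3]
tcp_rot: [179.9, -0.0, -156.8]
ft_force: [-0.8, -0.1, 0.4]
finger_gap: 85.4
grip_force: 0.0
time: 10.5
tool_pos: [622.3, -298.6, 221.0]
tcp_rot: [-179.9, 0.1, -156.7]
ft_force: [-1.4, 1.2, 6.4]
finger_gap: 29.5
grip_force: 60.2
time: 11.12
tool_pos: [622.6, -298.9, 374.5]
tcp_rot: [-179.7, 0.2, -156.7]
ft_force: [0.1, -0.0, -2.6]
finger_gap: 29.6
grip_force: 59.8
```

Run:
```python
from h import *
s=dict(np.load("s_top.npz")); img=s["img"]
a=cv2.resize(img[135:207,207:325],None,fx=6.5,fy=6.5,interpolation=cv2.INTER_CUBIC); a=cv2.convertScaleAbs(a,alpha=2)
cv2.imwrite("pics/c5.png",a[:,:,::-1])
```

```text
(no output)
```

View pics/c5.png

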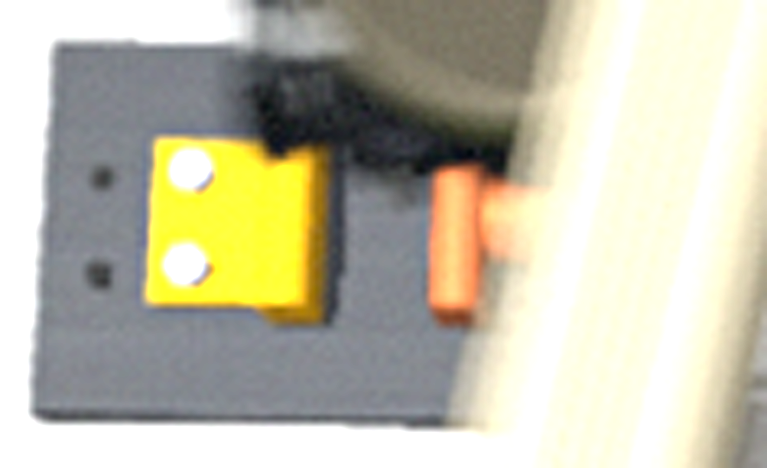

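```bash
python3 -m jog '0 0 0 0 0 0.14 1; 0 0 0 0 0 0.14 1; 0 0 0 0 0 0.14 1; 0.068 0.497 0 0 0 0 1; 0.068 0.497 0 0 0 0 1'
python3 -m jog '0.068 0.497 0 0 0 0 1; 0.068 0.497 0 0 0 0 1; 0.068 0.497 0 0 0 0 1; 0.068 0.497 0 0 0 0 1; 0 0 0.4 0 0 0 1'
python3 -m jog '0 0 0.4 0 0 0 1; 0 0 0.1 0 0 0 1; 0 0 0 0 0 0 1; 0 0 0 0 0 0 1'
python3 - <<'E'
from h import *
s=snapshot("wrist"); np.savez("s_w6.npz",**s); st=sense(); print(st["tool_pos"],st["tcp_rot"])
t=snapshot("scene"); b=t["img"][110:260,290:450]; b=cv2.resize(b,(480,400))
cv2.imwrite("pics/w6.png",np.hstack([s["img"][100:300,240:400].repeat(2,0).repeat(2,1),b])[:,:,::-1])
E
```

```text
time: 11.75
tool_pos: [610.7, -197.9, 366.6]
tcp_rot: [179.9, -0.2, 178.0]
ft_force: [-0.1, 1.4, -3.2]
finger_gap: 29.2
grip_force: 60.1
time: 12.38
tool_pos: [591.6, 4.5, 331.1]
tcp_rot: [180.0, 0.3, 178.3]
ft_force: [1.5, -0.4, -3.2]
finger_gap: 28.8
grip_force: 60.4
time: 12.88
tool_pos: [591.9, 0.6, 281.5]
tcp_rot: [-180.0, 0.2, 178.0]
ft_force: [0.4, -0.3, -1.9]
finger_gap: 29.2
grip_force: 60.3
[592.01887437   0.6259577  281.76535417] [-179.99026773    0.18150067  178.04091249]
```

View pics/w6.png

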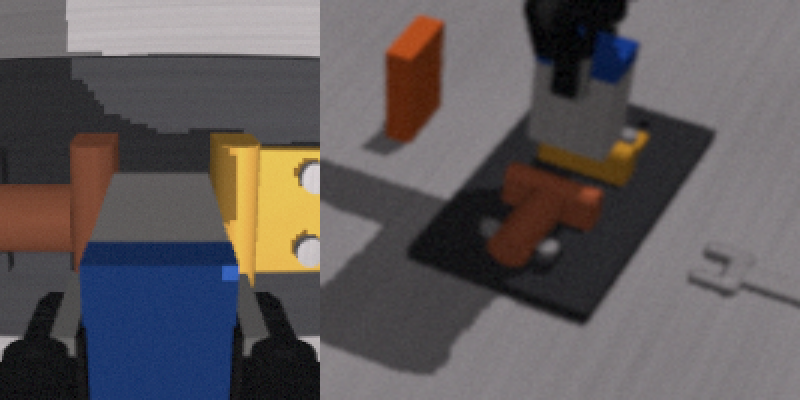

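Run:
```python
from h import *
s=dict(np.load("s_w6.npz")); h=cv2.cvtColor(s["img"],cv2.COLOR_RGB2HSV)
for r in (170,174,178): print(r,[(c,*map(int,h[r,c])) for c in range(294,303)],'|',[(c,*map(int,h[r,c])) for c in range(341,350)])
for q,z in(((296.5,186),62),((343.5,186),62),((299,172),36),((345,172),36),((299,172),42),((345,172),42)): print(q,z,np.round(rayw(s,q,z),1))
```

```text
170 [(294, 9, 137, 91), (295, 9, 146, 91), (296, 9, 132, 95), (297, 9, 147, 90), (298, 8, 142, 81), (299, 6, 65, 59), (300, 105, 21, 48), (301, 135, 12, 44), (302, 128, 20, 50)] | [(341, 120, 17, 46), (342, 108, 26, 49), (343, 130, 17, 46), (344, 128, 21, 48), (345, 18, 143, 84), (346, 19, 174, 94), (347, 18, 182, 98), (348, 19, 181, 103), (349, 19, 170, 108)]
174 [(294, 8, 144, 108), (295, 9, 149, 101), (296, 9, 143, 91), (297, 7, 155, 74), (298, 9, 150, 80), (299, 175, 65, 51), (300, 113, 21, 48), (301, 130, 16, 49), (302, 110, 16, 48)] | [(341, 150, 11, 46), (342, 130, 17, 46), (343, 90, 5, 47), (344, 108, 26, 49), (345, 18, 144, 85), (346, 19, 172, 95), (347, 19, 172, 98), (348, 18, 167, 110), (349, 18, 171, 119)]
178 [(294, 9, 146, 108), (295, 8, 142, 106), (296, 9, 160, 86), (297, 7, 140, 80), (298, 10, 158, 79), (299, 5, 77, 60), (300, 167, 36, 50), (301, 135, 11, 46), (302, 120, 6, 44)] | [(341, 160, 17, 46), (342, 130, 16, 48), (343, 120, 11, 47), (344, 120, 6, 44), (345, 19, 148, 81), (346, 19, 175, 92), (347, 19, 174, 98), (348, 19, 185, 106), (349, 19, 181, 117)]
(296.5, 186) 62 [569.2 -14.2  62. ]
(343.5, 186) 62 [570.2  15.2  62. ]
(299, 172) 36 [565.  -14.1  36. ]
(345, 172) 36 [566.1  18.3  36. ]
(299, 172) 42 [564.  -13.7  42. ]
(345, 172) 42 [565.   17.9  42. ]
```

Wrist view: the gap at the floor runs from about y = -16 to 20, and the spacer's centre is about 1.7 mm too far towards the lug. I correct this by +1.6 mm and go down.

```bash
python3 -m jog '0 0.016 0 0 0 0 1; 0 0 0.15 0 0 0 1; 0 0 0.1 0 0 0 1; 0 0 0.07 0 0 0 1; 0 0 0 0 0 0 1'
```

```text
time: 13.6
tool_pos: [590.7, 2.5, 246.4]
tcp_rot: [180.0, -0.1, 178.1]
ft_force: [0.5, 0.1, -2.4]
finger_gap: 29.0
grip_force: 60.4
```

```bash
python3 -m jog '0 0 0.07 0 0 0 1; 0 0 0.06 0 0 0 1; 0 0 0.02 0 0 0 1; 0 0 0 0 0 0 1; 0 0 0 0 0 0 1'
```

```text
time: 14.22
tool_pos: [591.2, 2.6, 233.0]
tcp_rot: [-180.0, 0.0, 178.1]
ft_force: [-2.6, 0.6, 3.1]
finger_gap: 29.4
grip_force: 60.8
```

```bash
python3 -m jog '0 0 0.01 0 0 0 1; 0 0 0.005 0 0 0 1; 0 0 0 0 0 0 1'
```

```text
time: 14.6
tool_pos: [591.4, 2.6, 233.0]
tcp_rot: [-180.0, 0.0, 178.1]
ft_force: [-8.9, 1.3, 14.8]
finger_gap: 29.4
grip_force: 62.8
```

Contact comes at TCP z 233, which is 221 + 12, so the spacer is seated on the plate. I release and rise.

```bash
python3 -m jog '0 0 0 0 0 0 0.25; 0 0 0 0 0 0 -0.2; 0 0 0 0 0 0 -1; 0 0 0 0 0 0 -1; 0 0 0 0 0 0 -1'
python3 -m jog '0 0 -0.3 0 0 0 -1; 0 0 -0.6 0 0 0 -1; 0 0 -0.6 0 0 0 -1; 0 0 -0.3 0 0 0 -1; 0 0 0 0 0 0 -1'
python3 - <<'E'
from h import *
s=snapshot("wrist"); t=snapshot("scene"); b=cv2.resize(t["img"][90:260,290:450],(376,400)); 
cv2.imwrite("pics/f7.png",np.hstack([s["img"][50:250,215:427].repeat(2,0).repeat(2,1),b])[:,:,::-1])
m=mask(s["img"],"blue"); c=max(cv2.findContours(m,0,1)[0],key=cv2.contourArea)
W=np.array([rayw(s,p[0],92)[:2] for p in c],np.float32); print(cv2.minAreaRect(W))
E
```

```text
time: 15.22
tool_pos: [591.2, 2.5, 231.1]
tcp_rot: [-180.0, -0.0, 178.1]
ft_force: [0.5, 0.6, -0.0]
finger_gap: 85.4
grip_force: 0.0
time: 15.85
tool_pos: [592.0, 2.5, 415.3]
tcp_rot: [-180.0, 0.4, 178.1]
ft_force: [-0.0, -0.4, 0.3]
finger_gap: 85.1
grip_force: 0.0
((593.423828125, 1.4159469604492188), (29.69826889038086, 52.106441497802734), 88.71416473388672)
```

View pics/f7.png

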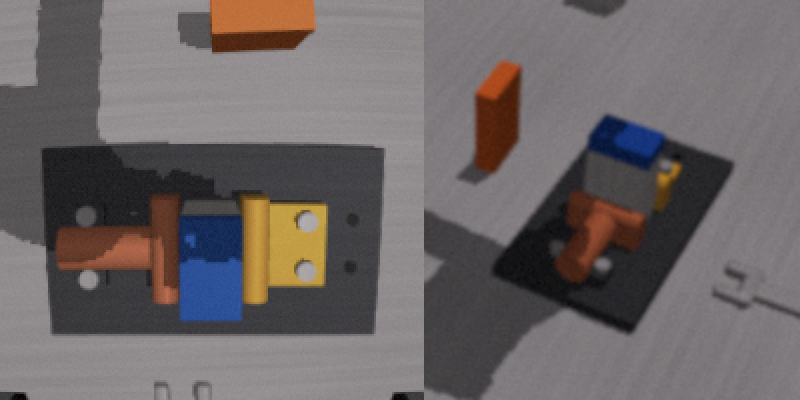

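Blue stands upright in the gap between lug and stop, centred at about (593, 1) and down on the plate. Its top measures 30 x 52 mm at z = 92, and the arm is clear.

```bash
python3 -c "
from bench import *
print(hand_in())"
```

```text
the job is handed in; nothing more can be done
None
```

The thin (green) spacer is out and standing on the bench at about (448, 301) mm, and the mid (blue) spacer stands in the gap, down on the base plate; I never tried red (42 mm), because the gap measured about 36 mm, and I handed the job in at about 16 s.

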